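Reset the grind stop of the coffee mill

ROBOT

A 6-joint arm with a two-finger parallel gripper is mounted at the origin on a cart in front of the work surface, level with it; the furniture and walls round the work are solid. World frame = base frame: x ahead of the robot, y to its left, z up, the work surface at z = 0. Lengths are in mm, angles in rad, forces in N, time in s.
With the tool pointing down it reaches from about 350 to 875 mm from the base axis. Payload 4.2 kg.
Tool frame: the origin (TCP) lies midway between the tips of the shut fingers; the grasp point (between the pads) lies 19 mm behind it; z points along the fingers, y is the line along which they close (so a half turn about z gives the same grasp; the last joint's range is limited). The gripper opens to 85 mm and grips with 20 to 120 N. Pads are 22 mm wide; open, the fingers measure 114 mm over their backs; the gripper's body (76 mm by 85 mm) begins 54 mm behind the grasp point. The pads swing forward as they close: fully open they stand 13 mm farther back than shut.
Start: joints at [-1.079, 0.385, 0.008, 0, -1.194, -0.259], TCP at [144.207, -608.115, 231.312] pointing down, gripper open.
Joint ranges: [-3.14, 3.14], [-1.21, 2.06], [-1.07, 1.41], [-3.16, 2.05], [-2.99, -0.16], [-3.1, 3.1]. Speed limits (rad/s): [2.79, 2.79, 3.14, 3.14, 3.14, 3.14].

INTERFACE

Orientations are given as a unit quaternion [x, y, z, w].
In Python, from bench import read_state, get_image, job_done gives the robot as it stands.
- The arm moves only by the shell command python3 -m jog 'ROWS'. ROWS is JSON, a list of rows, each a list of 3 entries, a list of its own where there are three numbers: the shift along the world's x, y, z scaled (see below), then the turn, a rotation vector about the world's x, y, z scaled (see below), then the gripper's target within -1 to 1 (shut at 1, half-way at 0, fully open at -1). In form: [[[x, y, z], [wx, wy, wz], claw], ...]. A call has 1 to 20 rows; each row is the pose to reach, as a shift and turn from the pose commanded when the call began; what a row does not reach only later rows make up. The controller multiplies each number of a shift by 10 cm and each number of a turn by 120 degrees. A row lasts 1/10 s, in which the tool goes at most 50 mm and 8.59 degrees, less where a joint would pass 70% of its speed; a pose out of reach is approached as far as the arm can. A call with a number of a shift or a turn outside -1 to 1 is refused whole. A call with a gripper value outside its range is refused whole. The fingers move at their own pace and stop on an object; the grip force is fixed at half the most. Time passes only in rows, so rows that repeat a pose let the fingers close. It gives the time, the measured TCP pose, the force, the opening and the grip force at its end, in the units of the state.
- read_state(): the state, without advancing time (a new reading comes with each control period).
- get_image(name): name is "scene" or "top" or "wrist"; returns a dict with "frame" (420x560x3 uint8, red, green, blue), "range_z" (420x560 float32, mm along the optical axis (not along the pixel's ray), 0 where there is no reading), "fx", "fy", "cx", "cy" (pixels), "distortion" ([k1, k2, p1, p2, k3] as OpenCV has them; the pictures are not rectified), "R" (3x3) and "t" (3): a world point X has camera coordinates R X + t. Camera axes: x right, y down, z forward; pixel columns grow to the right and rows downward; lengths in mm; the calibration is good to about 2 mm. A picture is of the moment at which its call begins.
- job_done(): hands the job in; it is judged then, once.
The state is a dict: "clock": time; "joints": joint angles; "joint_vel": joint speeds; "joint_efforts": joint torques, N m; "position": TCP position; "ee_rot": TCP orientation; "contact_force": force on the tool from outside, world axes, zero at the start; "wrist_torque": the same for the moment, N m; "gripper_width": finger opening in mm; "grasp_force": force on a finger pad.
Only numpy, scipy, OpenCV 4.12 (cv2) and the standard library are available. Lean on these libraries where they do the work, as an engineer would, in place of code of your own. Each camera call takes 0.05 s, during which the arm holds its last target. There are 200 camera calls.

TASK

Loosen the lever jam nut on the coffee mill, turn the adjuster knob above it until its pointer lines up with the memory tab on the dial, and then tighten the lever nut again, firmly but without forcing it, so that the new setting is locked. Leave the tab and the mill's neighbours where they are.

Things in the scene. Friction and masses are not known exactly. Their poses are not given: they have to be found in the camera images.
- mill: Low steel and black coffee mill fixed to the worktop. Origin: on the vertical axis of its burr head, at worktop level; dial, nut and adjuster turn about this axis. Foot plate 180 x 120 x 14 mm, from 67 mm on the -x side to 113 mm on the +x side of the axis; motor block to +x, 74 mm high. Burr head: steel drum 106 mm wide under a 116 mm dial disc, its face 66 mm above the worktop.
- nut (a joint): Lever jam nut, rad, positive counter-clockwise from above = loosening; at 0 its arm points along the mill's +y. Starts tight near -0.035; range -0.6 to 1.0; stays where it is left. Loosening by 0.15 to 0.4 rad frees the adjuster completely; while tight it blocks it. It gets tight at a place that shifts with the adjuster: farther clockwise than at the start, how far is found by feel.
- peg_top (a point): Centre of the top face of the nut's upright round black peg, a sleeve 14 mm thick that spins freely on its pin, 70 to 102 mm above the worktop, its axis 75 mm from the mill axis, at the end of a round arm 10 mm thick at 74 mm height. Grasp or push it above 80 mm height. Moves with the nut.
- adjuster (a joint): Adjuster screw: value in rad, positive counter-clockwise from above; at 0 its pointer points along the mill's +x. It starts at about 0; range -1.7 to +0.5; turns with a light drag (0.15 N m) when the nut is loose. It stays where it is left.
- knob_top (a point): Centre of the top of the adjuster's knob, on the mill axis, 141 mm above the worktop: an upright black bar grip 46 mm long (in the direction of the pointer), 13 mm thick and 30 mm high (111 to 141 mm); below it a 36 mm disc (104 to 112 mm) and a thin stem. Pinch the bar across its thickness to turn it.
- pointer_tip (a point): Tip of the adjuster's flat black pointer, 45 mm from the mill axis (pointer at 83 to 89 mm height; this point is given at 80 mm height).
- tab_tip (a point): Inner end of the memory tab, a small dark upright tab (12 x 6 mm, 66 to 82 mm high) on the rim of the dial, 45 mm from the mill axis (given at 80 mm height); it is 0.45 to 1.1 rad clockwise from where the pointer starts. The setting is right when pointer_tip is at tab_tip.
- cup: Small cup with handle, 61 x 86 x 51 mm, loose, beside the mill on the side away from the lever; origin at the centre of its underside.
- round_pot: Round lidded pot 63 x 63 x 34 mm, loose, to the left of the mill; origin under its centre.
- shaker: Shaker 44 x 44 x 90 mm, loose, behind the mill to the left; origin under its centre.
- tub: Tub 72 x 71 x 71 mm, loose, behind the mill to the right; origin under its centre.
- spoon_fork: Table fork 193 x 26 x 15 mm lying loose to the right of the mill; origin under its centre.
- clamp: Washer hidden inside the burr head, pressed on the seat by the nut (cannot be touched).
- seat: Seat of the adjuster screw hidden inside the burr head (cannot be touched).
- tab (a joint): Stiff hinge of the memory tab about the mill axis, rad, positive counter-clockwise from above, 0 along the mill's +x. To be left alone.
- nut_centre (a point): Centre of the nut, a dark hexagon 54 mm wide, 67 to 80 mm high, on the mill axis. Force square to the arm at the peg: 5 to 7 N to turn it slowly while loose (0.45 N m friction); when tightening (clockwise) this rises steeply within about 4 mm of peg travel. Properly tight once the peg has been pushed with 11 to 15 N; above about 18 N it is forced and damaged.

How it is judged (in metres and radians):
On the way, in this order (a step that is already met when the one before it is completed fails the run):
1. the nut is loosened: it no longer clamps the adjuster (contact force between clamp and seat below 1 N), for 0.2 s.
2. with the nut loose, the pointer is brought to the tab (within 5 mm at the tip) (horizontal distance between pointer_tip and tab_tip below 0.005 m and contact force between clamp and seat below 1 N), for 0.2 s.
At the end, for the whole second after the job is handed in: The nut clamps the adjuster with more than 20 N (reached with a push of about 10 N at the peg) and the pointer tip is within 6 mm of the tab tip (contact force between clamp and seat above 20 N and horizontal distance between pointer_tip and tab_tip below 0.006 m); the robot touches nothing.
It fails at once if the nut is forced: it clamps the seat with more than 80 N (about 18 N at the peg) (contact force between clamp and seat above 80 N).
It fails at once if the memory tab is shifted by more than 3 mm (distance of tab_tip from where it was at the start of the episode above 0.003 m).
It fails at once if a neighbour of the mill is shifted by more than 2 cm (distance of any of cup, round_pot, shaker, tub, spoon_fork from where it was at the start of the episode above 0.02 m).
It also fails if it takes over 67 s, if anything falls off the work surface, if the arm or the gripper's body presses on something with over 40 N, if the wrist force passes 120 N, or if a joint passes its speed limit or range.

## Working session

There is one attempt and no reset: what is moved stays moved. The work goes in short steps, Python scripts to look and compute and a shell command to move; the robot and the scene stay as the last step left them, time stands still between calls to the robot, and variables do not carry over. Pictures are saved under pics/ and viewed, at most 10 in all, crops included, and the job is handed in when it is done.

```bash
mkdir -p pics; ls; cat > h.py <<'E'
import numpy as np, cv2
from bench import read_state, get_image, job_done
def save(im,name,crop=None,s=1):
    f=im["frame"][:,:,::-1]
    if crop: f=f[crop[1]:crop[3],crop[0]:crop[2]]
    cv2.imwrite("pics/"+name,cv2.resize(f,None,fx=s,fy=s,interpolation=cv2.INTER_CUBIC))
def ray(im,u,v):
    K=np.array([[im["fx"],0,im["cx"]],[0,im["fy"],im["cy"]],[0,0,1]],float)
    p=cv2.undistortPoints(np.array([[[u,v]]],float),K,np.array(im["distortion"],float))[0,0]
    R=np.array(im["R"]);t=np.array(im["t"])
    return -R.T@t, R.T@np.array([p[0],p[1],1.])
def atz(im,u,v,z):
    c,d=ray(im,u,v); return c+d*(z-c[2])/d[2]
def depth(im,u,v):
    c,d=ray(im,u,v); return c+d*float(im["range_z"][int(v),int(u)])
E
python3 - <<'E'
from h import *
import pickle
a=get_image("top");b=get_image("scene")
pickle.dump((a,b),open("im0.pkl","wb"))
import numpy as np
save(a,"top0.png");save(b,"scene0.png")
for i in(a,b): print(i["fx"],np.round(-np.array(i["R"]).T@np.array(i["t"])))
print(read_state())
E
```

```text
pics
470.81483722766245 [ 431.  -33. 1142.]
527.4737569751394 [-314.  614.  861.]
{'clock': 0.1, 'joints': array([-1.07940144e+00,  3.85480230e-01,  6.76626406e-03, -4.38369646e-04,
       -1.19399858e+00, -2.58603750e-01]), 'joint_vel': array([ 0.00063053, -0.00115963,  0.00300097,  0.00058737,  0.0002907 ,
        0.00022452]), 'joint_efforts': array([-1.10969195e-03, -3.93318307e+01,  1.88929957e+01,  4.19803664e+00,
       -2.59177548e-03,  1.03446399e-05]), 'position': array([ 144.08428639, -607.63053111,  230.33160381]), 'ee_rot': array([-1.16052577e-01,  9.93242589e-01,  9.66150274e-04, -1.61355503e-04]), 'contact_force': array([-0.18898184, -0.51417865, -0.39221733]), 'wrist_torque': array([ 0.02859449, -0.00010092, -0.01629296]), 'grasp_force': 0.0, 'gripper_width': 85.35494651511947}
```

View pics/top0.png

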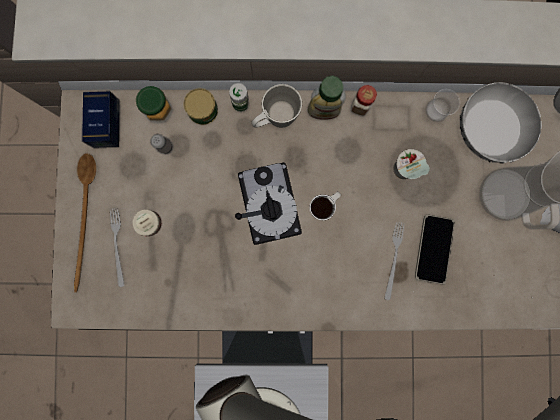

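View pics/scene0.png

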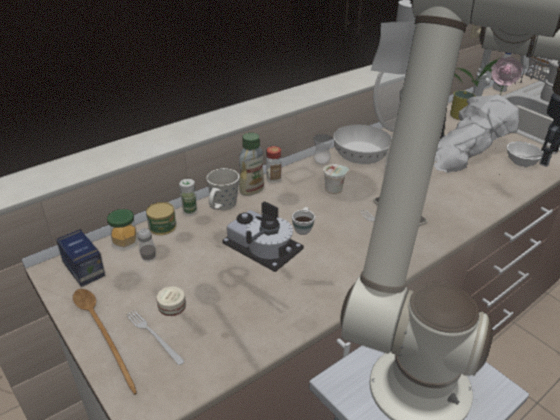

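The top view shows the mill at about (270,207), its lever pointing left with the peg at about (239,215), the motor block away from the robot and the cup at (322,207). I'll zoom in on it.

```bash
python3 - <<'E'
from h import *
import pickle
a,b=pickle.load(open("im0.pkl","rb"))
save(a,"top0c.png",(225,150,345,250),6.5)
save(b,"scene0c.png",(210,190,330,280),6.5)
E
```

```text
(no output)
```

View pics/top0c.png

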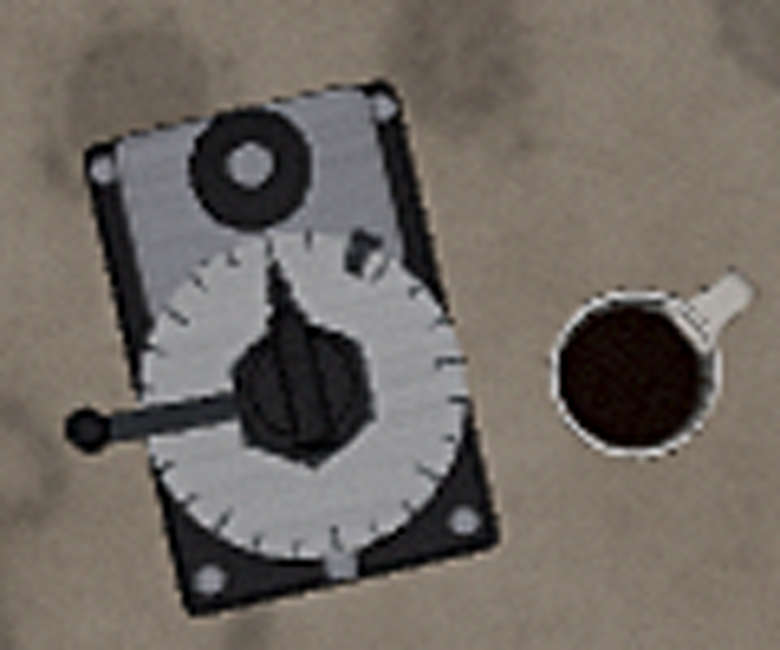

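```bash
python3 - <<'E'
from h import *
import pickle
a,b=pickle.load(open("im0.pkl","rb"))
q=lambda u,v,z:np.round(atz(a,225+u/6.5-.42,150+v/6.5-.42,z),1)
for n,u,v,z in [("dial",306,397,66),("dialL",145,397,66),("dialR",467,397,66),("dialT",306,235,66),("dialB",306,560,66),("peg",88,430,102),("ptr",270,262,86),("tabdark",365,245,82),("tabwhite",375,265,74),("knobfront",286,325,141),("knobback",306,440,141),("fl",190,613,14),("fr",497,545,14),("bl",85,150,14),("br",385,80,14),("cup",635,372,50)]: print(n,q(u,v,z))
print(depth(a,225+88/6.5,150+430/6.5),depth(a,225+296/6.5,150+385/6.5))
E
```

```text
dial [515.8 -24.   66. ]
dialL [515.5  32.8  66. ]
dialR [516.  -80.8  66. ]
dialT [573.4 -23.7  66. ]
dialB [458.4 -24.3  66. ]
peg [501.3  49.8 102. ]
ptr [561.2 -11.4  86. ]
tabdark [567.8 -44.4  82. ]
tabwhite [561.8 -48.1  74. ]
knobfront [533.6 -17.9 141. ]
knobback [495.8 -24.7 141. ]
fl [440.   18.6  14. ]
fr [465.5 -94.2  14. ]
bl [611.7  59.3  14. ]
br [638.7 -52.4  14. ]
cup [ 526.6 -141.8   50. ]
[500.40100401  48.91977656 101.74415007] [513.14430198 -22.22494069 138.30711611]
```

View pics/scene0c.png

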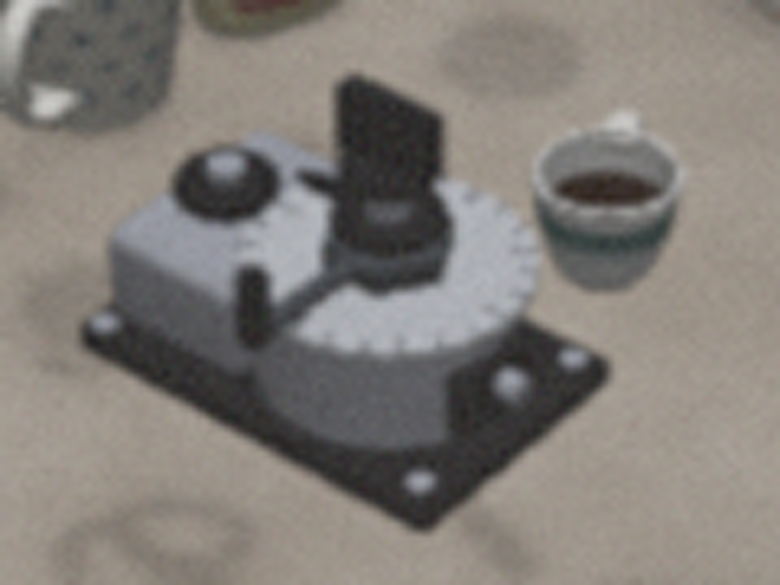

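The dial face, the foot-plate corners and the 75.2 mm peg radius agree: axis at (516,-24), mill yaw ≈ 0.23, peg at (501,50). The tab is at roughly -0.4 rad in the world frame and needs a closer look. I'm moving over the mill with the fingers shut.

```bash

python3 -m jog '[[[0.18,0.31,0],[0,0,0],1],[[0.37,0.63,0],[0,0,0],1],[[0.55,0.95,0],[0,0,0],1]]'
for i in 1 2 3 4; do python3 -m jog '[[[0.18,0.31,0],[0,0,0],1],[[0.37,0.63,0],[0,0,0],1],[[0.55,0.95,0],[0,0,0],1]]' >/dev/null; done
python3 -m jog '[[[0.18,0.31,0],[0,0,0],1],[[0.37,0.63,0],[0,0,0],1],[[0.55,0.95,0],[0,0,0],1]]'
python3 -m jog '[[[0.18,0.31,0],[0,0,0],1],[[0.37,0.63,0],[0,0,0],1],[[0.53,0.93,0],[0,0,0],1],[[0.53,0.93,0],[0,0,0],1],[[0.53,0.93,0],[0,0,0],1]]'
python3 - <<'E'
from h import *
import pickle
w=get_image("wrist");pickle.dump(w,open("w1.pkl","wb"));save(w,"w1.png",None,1.4)
s=read_state();print(s["position"],s["ee_rot"],s["joints"],s["contact_force"],s["gripper_width"],-np.array(w["R"]).T@w["t"])
E
```

```text
clock: 0.4
position: [199.4, -511.8, 230.5]
ee_rot: [-0.116, 0.993, 0.001, -0.0]
contact_force: [0.9, 1.0, 0.3]
gripper_width: 43.6
grasp_force: 0.0
clock: 1.9
position: [474.5, -36.6, 231.1]
ee_rot: [-0.116, 0.993, 0.0, -0.0]
contact_force: [0.4, -1.6, 0.2]
gripper_width: 0.2
grasp_force: 0.0
clock: 2.4
position: [526.8, 55.3, 230.5]
ee_rot: [-0.117, 0.993, -0.0, -0.001]
contact_force: [0.1, -0.5, 0.4]
gripper_width: 0.2
grasp_force: 0.0
[526.56015528  54.59540816 230.74713872] [-1.16193382e-01  9.93226266e-01 -1.42801574e-04 -8.14051644e-04] [ 4.09841517e-01  2.23427386e-01 -2.25288131e-01 -2.18958834e-04
 -1.12372195e+00 -1.74763007e+00] [ 0.8652148  -0.19655232 -0.10169491] -0.44480701314753573 [449.79162841  36.92645876 373.30444969]
```

View pics/w1.png

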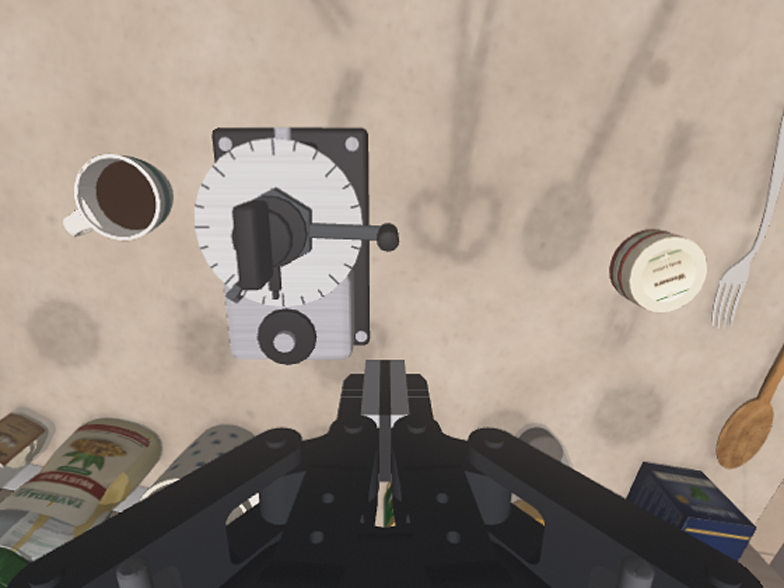

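```bash
python3 - <<'E'
from h import *
import pickle
w=pickle.load(open("w1.pkl","rb"));save(w,"w1c.png",(135,120,295,240),5)
E
```

```text
(no output)
```

View pics/w1c.png

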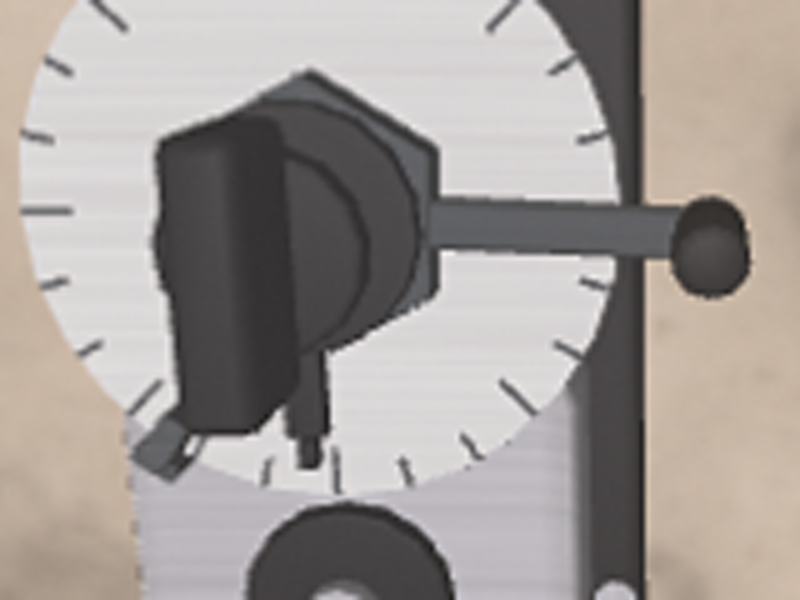

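```bash
python3 - <<'E'
from h import *
import pickle
w=pickle.load(open("w1.pkl","rb"))
q=lambda u,v,z:atz(w,135+u/5-.4,120+v/5-.4,z)
c=np.array([516,-24])
for n,u,v,z in [("peg",711,268,102),("ptr",310,468,83),("tab in",181,427,82),("tab c",162,443,82),("tab out",150,458,82),("tab bright base",195,447,66),("dialL",20,200,66),("dialR",618,200,66),("dialB",330,494,66),("knobc",226,280,141)]:
    p=q(u,v,z);d=p[:2]-c;print(n,np.round(p,1),round(np.hypot(*d),1),round(np.arctan2(d[1],d[0]),3))
E
```

```text
peg [501.3  51.4 102. ] 76.9 1.764
ptr [559.9 -12.8  83. ] 45.3 0.25
tab in [557.9 -38.1  82. ] 44.2 -0.326
tab c [561.9 -41.3  82. ] 49.0 -0.36
tab out [565.4 -43.1  82. ] 53.0 -0.369
tab bright base [567.3 -39.   66. ] 53.5 -0.283
dialL [525.7 -78.7  66. ] 55.6 -1.395
dialR [499.4  33.   66. ] 59.4 1.854
dialB [570.9 -10.9  66. ] 56.5 0.234
knobc [512.  -19.6 141. ] 6.0 2.303
```

```bash

python3 -m jog '[[[0,0,-0.4],[0,0,0],1],[[0,0,-0.8],[0,0,0],1]]'
python3 -m jog '[[[0,0,-0.35],[0,0,0],1],[[0,0,-0.65],[0,0,0],1],[[0,0,-0.65],[0,0,0],1]]'
python3 -m jog '[[[-0.03,-0.005,0],[0,0,0],1],[[-0.06,-0.01,0],[0,0,0],1],[[-0.06,-0.01,0],[0,0,0],1]]'
```

```text
clock: 2.65
position: [527.4, 54.1, 151.8]
ee_rot: [-0.115, 0.993, 0.001, 0.002]
contact_force: [0.8, 0.6, -1.2]
gripper_width: -0.1
grasp_force: 0.0
clock: 2.95
position: [523.5, 52.6, 82.7]
ee_rot: [-0.115, 0.993, -0.001, -0.005]
contact_force: [-0.3, -0.4, 0.5]
gripper_width: -0.0
grasp_force: 0.0
clock: 3.25
position: [521.7, 53.9, 88.3]
ee_rot: [-0.116, 0.993, 0.0, 0.002]
contact_force: [0.9, -0.8, 0.7]
gripper_width: 0.4
grasp_force: 0.0
```

```bash

python3 -m jog '[[[-0.02,-0.005,0],[0,0,0],1],[[-0.04,-0.01,0],[0,0,0],1],[[-0.06,-0.01,0],[0,0,0],1]]'
python3 -m jog '[[[-0.02,-0.005,0],[0,0,0],1],[[-0.04,-0.01,0],[0,0,0],1],[[-0.06,-0.02,0],[0,0,0],1]]'
python3 -m jog '[[[-0.03,-0.01,0],[0,0,0],1],[[-0.06,-0.02,0],[0,0,0],1],[[-0.09,-0.03,0],[0,0,0],1],[[-0.12,-0.04,0],[0,0,0],1],[[-0.12,-0.04,0],[0,0,0],1]]'
```

```text
clock: 3.55
position: [517.5, 53.7, 87.6]
ee_rot: [-0.117, 0.993, 0.0, 0.003]
contact_force: [4.9, 0.3, 0.9]
gripper_width: -0.0
grasp_force: 2.4
clock: 3.85
position: [513.1, 52.6, 87.7]
ee_rot: [-0.117, 0.993, 0.001, 0.005]
contact_force: [6.7, 2.1, -1.7]
gripper_width: -0.1
grasp_force: 3.8
clock: 4.35
position: [500.6, 48.4, 87.7]
ee_rot: [-0.117, 0.993, 0.001, 0.004]
contact_force: [6.5, 1.3, -0.4]
gripper_width: -0.3
grasp_force: 3.1
```

```bash

python3 -m jog '[[[-0.03,-0.015,0],[0,0,0],1],[[-0.03,-0.015,0],[0,0,0],1],[[0.06,0.01,0],[0,0,0],1],[[0.06,0.01,0.45],[0,0,0],1],[[0.06,0.01,0.95],[0,0,0],1]]'
python3 -m jog '[[[0.06,-0.35,0],[0,0,0],-1],[[0.13,-0.71,0],[0,0,0],-1],[[0.13,-0.71,0],[0,0,0],-1],[[0.13,-0.71,0],[0,0,0],-1]]'
python3 - <<'E'
from h import *
import pickle
w=get_image("wrist");pickle.dump(w,open("w2.pkl","wb"));save(w,"w2.png",(100,60,480,300),2.05)
s=read_state();print(s["position"],s["gripper_width"])
E
```

```text
clock: 4.85
position: [500.9, 47.1, 179.8]
ee_rot: [-0.116, 0.993, -0.001, -0.005]
contact_force: [1.4, 1.6, -0.8]
gripper_width: -0.2
grasp_force: 0.0
clock: 5.25
position: [515.2, -23.9, 180.5]
ee_rot: [-0.115, 0.993, 0.0, -0.002]
contact_force: [0.3, -0.4, -0.4]
gripper_width: 58.1
grasp_force: 0.0
[515.36976402 -23.26456304 180.589763  ] 65.42253820630107
```

View pics/w2.png

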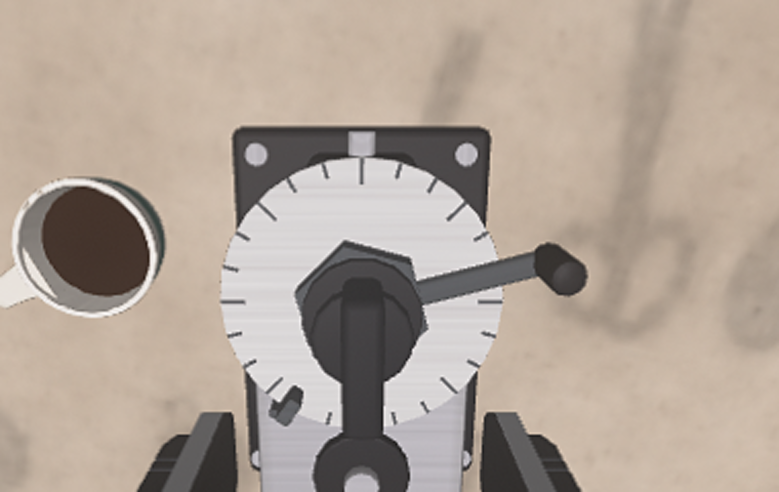

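```bash
python3 - <<'E'
from h import *
import pickle
w=pickle.load(open("w2.pkl","rb"))
q=lambda u,v,z:atz(w,100+u/2.05-.25,60+v/2.05-.25,z)
c=np.array([516,-23.5])
for n,u,v,z in [("tab in top",294,388,82),("tab out top",283,412,82),("tab base in",297,403,66),("dialL",220,302,66),("dialR",502,302,66),("dialTop",361,157,66),("peg",569,277,102),("tickback",361,165,66)]:
    p=q(u,v,z);d=p[:2]-c;print(n,np.round(p,1),round(np.hypot(*d),1),round(np.arctan2(d[1],d[0]),3))
E
python3 -m jog '[[[0.005,0,-0.3],[0,0,0],-1],[[0.005,0,-0.63],[0,0,0],-1],[[0.005,0,-0.63],[0,0,0],-1]]'
python3 -m jog '[[[0,0,0],[0,0,0],1],[[0,0,0],[0,0,0],1],[[0,0,0],[0,0,0],1],[[0,0,0],[0,0,0],1],[[0,0,0],[0,0,0],1],[[0,0,0],[0,0,0],1]]'
```

```text
tab in top [551.3 -41.6  82. ] 39.7 -0.473
tab out top [562.7 -43.8  82. ] 50.9 -0.41
tab base in [565.4 -38.9  66. ] 51.7 -0.302
dialL [528.1 -78.6  66. ] 56.5 -1.355
dialR [501.8  33.6  66. ] 58.9 1.814
dialTop [458.5 -35.8  66. ] 58.8 -2.93
peg [478.9  43.2 102. ] 76.3 2.079
tickback [461.5 -35.1  66. ] 55.8 -2.931
clock: 5.6
position: [512.9, -22.9, 114.2]
ee_rot: [-0.116, 0.993, -0.0, -0.006]
contact_force: [-0.8, -0.6, -0.3]
gripper_width: 85.2
grasp_force: 0.0
clock: 6.2
position: [517.0, -22.4, 119.3]
ee_rot: [-0.116, 0.993, 0.001, 0.001]
contact_force: [-2.8, 5.0, 4.5]
gripper_width: 11.8
grasp_force: 59.8
```

```bash

python3 -m jog '[[[0,0,0],[0,0,-0.05],1],[[0,0,0],[0,0,-0.1],1],[[0,0,0],[0,0,-0.15],1],[[0,0,0],[0,0,-0.2],1],[[0,0,0],[0,0,-0.25],1],[[0,0,0],[0,0,-0.25],1],[[0,0,0],[0,0,-0.25],1]]'
python3 - <<'E'
from h import *
import pickle
w=get_image("wrist");pickle.dump(w,open("w3.pkl","wb"));save(w,"w3.png",(150,100,410,290),3)
s=read_state();print(s["position"],s["gripper_width"],s["contact_force"],s["wrist_torque"])
E
```

```text
clock: 6.9
position: [516.9, -23.0, 119.3]
ee_rot: [0.144, 0.99, 0.0, 0.0]
contact_force: [-1.9, 2.8, 5.6]
gripper_width: 12.2
grasp_force: 60.0
[516.88855908 -23.03042588 119.30792905] 12.01811064968108 [-2.16203269  1.68211349  6.07993502] [ 0.43090777  0.63919169 -0.16030746]
```

View pics/w3.png

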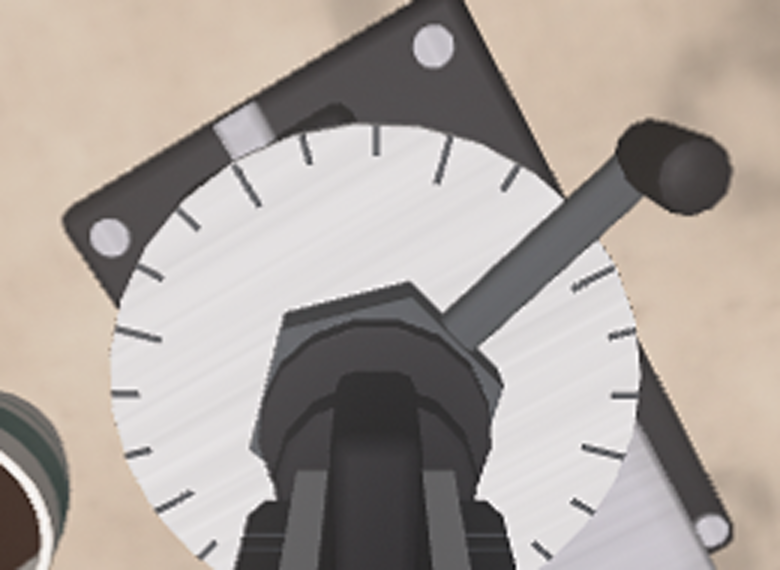

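```bash

python3 -m jog '[[[0,0,0],[0,0,-0.023],1],[[0,0,0],[0,0,-0.046],1],[[0,0,0],[0,0,-0.046],1],[[0,0,0],[0,0,-0.046],1],[[0,0,0],[0,0,-0.046],1]]'
python3 -m jog '[[[0,0,0],[0,0,0],-1],[[0,0,0],[0,0,0],-1],[[0,0,0],[0,0,0],-1],[[0,0,0],[0,0,0],-1],[[0,0,0.3],[0,0,0],-1],[[0,0,0.6],[0,0,0],-1],[[0.35,-0.15,0.8],[0,0,0],-1],[[0.71,-0.29,0.95],[0,0,0],-1],[[0.71,-0.29,0.95],[0,0,0],-1],[[0.71,-0.29,0.95],[0,0,0],-1]]'
python3 - <<'E'
from h import *
import pickle
w=get_image("wrist");pickle.dump(w,open("w4.pkl","wb"));save(w,"w4.png",(140,70,420,280),2.8)
s=read_state();print(s["position"],s["ee_rot"],-np.array(w["R"]).T@w["t"])
E
```

```text
clock: 7.45
position: [516.9, -23.1, 119.3]
ee_rot: [0.192, 0.981, 0.0, 0.0]
contact_force: [-2.8, 1.0, 5.4]
gripper_width: 11.5
grasp_force: 60.0
clock: 8.45
position: [587.6, -52.4, 212.5]
ee_rot: [0.193, 0.981, 0.0, -0.001]
contact_force: [-0.8, 0.1, -0.5]
gripper_width: 85.6
grasp_force: 0.0
[586.76092114 -52.16047025 212.18522787] [ 1.92647323e-01  9.81267309e-01 -1.28624473e-04 -1.20879609e-03] [514.23287798 -22.80061251 355.25886869]
```

View pics/w4.png

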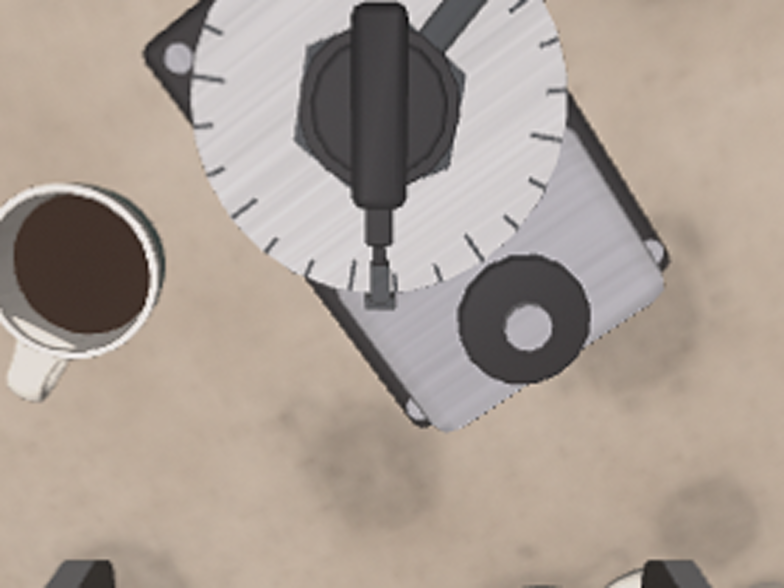

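The picture shows the pointer at (378,250) lined up with the tab at (380,285), with less than 1 mm of offset. Next I go to the loosened side of the peg, fingers shut, to tighten.

```bash

python3 -m jog '[[[-0.23,0.15,0],[0,0,0.043],1],[[-0.46,0.3,0],[0,0,0.086],1],[[-0.68,0.455,0],[0,0,0.129],1]]'
python3 -m jog '[[[-0.23,0.15,0],[0,0,0.043],1],[[-0.46,0.3,0],[0,0,0.086],1],[[-0.68,0.455,0],[0,0,0.129],1],[[-0.68,0.455,0],[0,0,0.129],1]]'
python3 -m jog '[[[0,0,-0.4],[0,0,0],1],[[0,0,-0.8],[0,0,0],1],[[0,0,-0.8],[0,0,0],1]]'
python3 -m jog '[[[0,0,-0.25],[0,0,0],1],[[0,0,-0.44],[0,0,0],1],[[0,0,-0.44],[0,0,0],1],[[0,0,-0.44],[0,0,0],1]]'
cat > f.py <<'E'
from h import *
s=read_state();c=np.array([515.5,-23.2]);p=s["position"];q=s["ee_rot"]
th=2*np.arctan2(q[1],q[0])-np.pi; n=np.array([np.cos(th),np.sin(th)])
# round peg (r7) on flat face 11 mm ahead of TCP, 75 mm from axis: distance of peg centre along n from axis
a=(p[:2]+18*n-c)@n; ang=th+np.arccos(a/75); t=np.array([np.sin(ang),-np.cos(ang)])
f=np.array(s["contact_force"][:2]);m=np.array([-n[1],n[0]])
print("x-dir %.3f peg angle %.3f (nut %.3f) lateral %.1f  F along n %.2f side %.2f tangential %.2f"%(th,ang,ang-1.5708-.229,(c-p[:2])@m+75*np.sin(ang-th),-f@n,-f@m,-f@t), np.round(p,1))
E
python3 f.py
```

```text
clock: 8.8
position: [517.2, -6.2, 212.3]
ee_rot: [0.057, 0.998, -0.0, -0.001]
contact_force: [0.2, -0.1, 0.1]
gripper_width: 44.0
grasp_force: 0.0
clock: 9.2
position: [448.0, 39.5, 212.9]
ee_rot: [-0.079, 0.997, 0.0, -0.001]
contact_force: [0.1, -0.4, 1.2]
gripper_width: 0.3
grasp_force: 0.0
clock: 9.5
position: [447.1, 37.3, 128.9]
ee_rot: [-0.076, 0.997, -0.002, -0.006]
contact_force: [-1.1, -0.2, -0.6]
gripper_width: 0.1
grasp_force: 0.0
clock: 9.9
position: [452.6, 39.0, 90.6]
ee_rot: [-0.077, 0.997, -0.0, 0.001]
contact_force: [0.7, 0.3, 0.0]
gripper_width: -0.0
grasp_force: 0.0
x-dir 0.154 peg angle 2.205 (nut 0.405) lateral -4.6  F along n -0.78 side -0.22 tangential -0.79 [452.6  39.   90.6]
```

```bash

python3 -m jog '[[[0.04,0.006,0],[0,0,0],1],[[0.08,0.012,0],[0,0,0],1],[[0.12,0.018,0],[0,0,0],1],[[0.15,0.023,0],[0,0,0],1],[[0.18,0.027,0],[0,0,0],1],[[0.2,0.031,0],[0,0,0],1]]' >/dev/null; python3 f.py
python3 -m jog '[[[0.02,0.003,0],[0,0,0],1],[[0.04,0.006,0],[0,0,0],1],[[0.06,0.009,0],[0,0,0],1],[[0.08,0.012,0],[0,0,0],1]]' >/dev/null; python3 f.py
python3 -m jog '[[[0.01,0.001,0],[0,0,0],1],[[0.02,0.003,0],[0,0,0],1],[[0.03,0.005,0],[0,0,0],1]]' >/dev/null; python3 f.py
```

```text
x-dir 0.152 peg angle 1.977 (nut 0.177) lateral 2.3  F along n 8.10 side -1.72 tangential 7.41 [468.4  40.7  89. ]
x-dir 0.152 peg angle 1.867 (nut 0.067) lateral 3.9  F along n 8.70 side -0.98 tangential 8.47 [476.4  42.   89. ]
x-dir 0.152 peg angle 1.821 (nut 0.021) lateral 4.2  F along n 6.15 side -1.28 tangential 6.00 [479.8  42.6  89. ]
```

```bash

python3 -m jog '[[[0.01,0.001,0],[0,0,0],1],[[0.02,0.003,0],[0,0,0],1]]' >/dev/null; python3 f.py
python3 -m jog '[[[0.01,0.002,0],[0,0,0],1],[[0.02,0.003,0],[0,0,0],1]]' >/dev/null; python3 f.py
python3 -m jog '[[[0.01,0.001,0],[0,0,0],1]]' >/dev/null; python3 f.py
```

```text
x-dir 0.152 peg angle 1.794 (nut -0.006) lateral 4.3  F along n 6.41 side -1.13 tangential 6.31 [481.8  42.9  89. ]
x-dir 0.152 peg angle 1.766 (nut -0.034) lateral 4.4  F along n 7.31 side -1.48 tangential 7.24 [483.8  43.3  89. ]
x-dir 0.152 peg angle 1.753 (nut -0.047) lateral 4.5  F along n 6.14 side -0.31 tangential 6.13 [484.8  43.3  89. ]
```

```bash

python3 -m jog '[[[0.01,0.002,0],[0,0,0],1]]' >/dev/null; python3 f.py
python3 -m jog '[[[0.01,0.001,0],[0,0,0],1]]' >/dev/null; python3 f.py
python3 -m jog '[[[0.01,0.002,0],[0,0,0],1]]' >/dev/null; python3 f.py
```

```text
x-dir 0.152 peg angle 1.740 (nut -0.060) lateral 4.5  F along n 5.70 side -0.69 tangential 5.69 [485.8  43.5  89. ]
x-dir 0.152 peg angle 1.726 (nut -0.074) lateral 4.6  F along n 7.31 side -1.06 tangential 7.31 [486.8  43.6  89. ]
x-dir 0.152 peg angle 1.712 (nut -0.088) lateral 4.5  F along n 6.96 side -1.00 tangential 6.97 [487.8  43.8  89. ]
```

```bash

python3 -m jog '[[[0.01,0.001,0],[0,0,0],1]]' >/dev/null; python3 f.py
python3 -m jog '[[[0.01,0.002,0],[0,0,0],1]]' >/dev/null; python3 f.py
python3 -m jog '[[[0.01,0.001,0],[0,0,0],1]]' >/dev/null; python3 f.py
```

```text
x-dir 0.152 peg angle 1.699 (nut -0.101) lateral 4.6  F along n 6.13 side -1.98 tangential 6.17 [488.8  43.9  89. ]
x-dir 0.152 peg angle 1.685 (nut -0.115) lateral 4.5  F along n 6.67 side -0.78 tangential 6.69 [489.8  44.1  89. ]
x-dir 0.152 peg angle 1.672 (nut -0.128) lateral 4.5  F along n 6.95 side 0.01 tangential 6.94 [490.8  44.2  89. ]
```

```bash

python3 -m jog '[[[0.01,0.002,0],[0,0,0],1]]' >/dev/null; python3 f.py
python3 -m jog '[[[0.01,0.001,0],[0,0,0],1]]' >/dev/null; python3 f.py
```

```text
x-dir 0.152 peg angle 1.659 (nut -0.141) lateral 4.5  F along n 7.75 side 0.02 tangential 7.73 [491.8  44.3  89. ]
x-dir 0.152 peg angle 1.648 (nut -0.151) lateral 4.5  F along n 8.47 side -0.37 tangential 8.47 [492.6  44.4  88.9]
```

```bash

python3 -m jog '[[[0.01,0.001,0],[0,0,0],1]]' >/dev/null; python3 f.py
```

```text
x-dir 0.152 peg angle 1.640 (nut -0.160) lateral 4.5  F along n 7.13 side -0.98 tangential 7.18 [493.2  44.4  88.9]
```

```bash

python3 -m jog '[[[0,0,0],[0,0,0],1]]' >/dev/null; python3 f.py
python3 -m jog '[[[0.005,0.001,0],[0,0,0],1]]' >/dev/null; python3 f.py
python3 -m jog '[[[0,0,0],[0,0,0],1]]' >/dev/null; python3 f.py
```

```text
x-dir 0.152 peg angle 1.639 (nut -0.161) lateral 4.5  F along n 7.07 side 0.08 tangential 7.04 [493.3  44.4  88.9]
x-dir 0.152 peg angle 1.636 (nut -0.164) lateral 4.5  F along n 9.17 side -0.93 tangential 9.22 [493.5  44.4  88.9]
x-dir 0.152 peg angle 1.636 (nut -0.164) lateral 4.6  F along n 8.45 side -1.39 tangential 8.54 [493.5  44.4  88.9]
```

```bash

python3 -m jog '[[[0.005,0.001,0],[0,0,0],1]]' >/dev/null; python3 f.py
python3 -m jog '[[[0,0,0],[0,0,0],1]]' >/dev/null; python3 f.py
python3 -m jog '[[[0.005,0.001,0],[0,0,0],1]]' >/dev/null; python3 f.py
python3 -m jog '[[[0,0,0],[0,0,0],1]]' >/dev/null; python3 f.py
```

```text
x-dir 0.152 peg angle 1.632 (nut -0.167) lateral 4.5  F along n 9.10 side -0.58 tangential 9.11 [493.8  44.5  88.9]
x-dir 0.152 peg angle 1.632 (nut -0.168) lateral 4.5  F along n 8.95 side -0.83 tangential 8.98 [493.8  44.4  88.9]
x-dir 0.152 peg angle 1.628 (nut -0.172) lateral 4.6  F along n 9.17 side -1.27 tangential 9.25 [494.1  44.4  88.9]
x-dir 0.152 peg angle 1.628 (nut -0.172) lateral 4.5  F along n 8.06 side -0.39 tangential 8.06 [494.1  44.5  88.9]
```

```bash

python3 -m jog '[[[0.01,0.001,0],[0,0,0],1],[[0.01,0.001,0],[0,0,0],1]]' >/dev/null; python3 f.py
python3 -m jog '[[[0,0,0],[0,0,0],1]]' >/dev/null; python3 f.py
python3 -m jog '[[[0.005,0.001,0],[0,0,0],1],[[0.005,0.001,0],[0,0,0],1]]' >/dev/null; python3 f.py
python3 -m jog '[[[0,0,0],[0,0,0],1]]' >/dev/null; python3 f.py
```

```text
x-dir 0.152 peg angle 1.618 (nut -0.181) lateral 4.6  F along n 10.78 side -0.62 tangential 10.79 [494.8  44.4  88.9]
x-dir 0.152 peg angle 1.619 (nut -0.181) lateral 4.6  F along n 9.54 side -0.15 tangential 9.50 [494.8  44.4  88.9]
x-dir 0.152 peg angle 1.615 (nut -0.185) lateral 4.6  F along n 9.55 side -0.81 tangential 9.58 [495.1  44.4  88.9]
x-dir 0.152 peg angle 1.616 (nut -0.184) lateral 4.6  F along n 10.49 side -0.12 tangential 10.44 [495.1  44.4  88.9]
```

```bash

python3 -m jog '[[[0.01,0.001,0],[0,0,0],1],[[0.01,0.001,0],[0,0,0],1]]' >/dev/null; python3 f.py
python3 -m jog '[[[0,0,0],[0,0,0],1]]' >/dev/null; python3 f.py
python3 -m jog '[[[0.005,0.001,0],[0,0,0],1],[[0.005,0.001,0],[0,0,0],1]]' >/dev/null; python3 f.py
python3 -m jog '[[[0,0,0],[0,0,0],1]]' >/dev/null; python3 f.py
```

```text
x-dir 0.152 peg angle 1.606 (nut -0.193) lateral 4.7  F along n 9.89 side -1.36 tangential 9.98 [495.7  44.4  88.9]
x-dir 0.152 peg angle 1.607 (nut -0.193) lateral 4.7  F along n 11.04 side -0.76 tangential 11.05 [495.7  44.4  88.9]
x-dir 0.152 peg angle 1.603 (nut -0.197) lateral 4.7  F along n 12.23 side -0.75 tangential 12.23 [496.   44.4  88.9]
x-dir 0.152 peg angle 1.604 (nut -0.196) lateral 4.7  F along n 10.58 side -0.81 tangential 10.60 [496.   44.4  88.8]
```

Averaging about 11.2 N, so two more small steps towards 13 N.

```bash

python3 -m jog '[[[0.008,0.001,0],[0,0,0],1],[[0.008,0.001,0],[0,0,0],1]]' >/dev/null; python3 f.py
python3 -m jog '[[[0,0,0],[0,0,0],1]]' >/dev/null; python3 f.py
python3 -m jog '[[[0,0,0],[0,0,0],1]]' >/dev/null; python3 f.py
python3 -m jog '[[[0.005,0.001,0],[0,0,0],1],[[0.005,0.001,0],[0,0,0],1]]' >/dev/null; python3 f.py
python3 -m jog '[[[0,0,0],[0,0,0],1]]' >/dev/null; python3 f.py
python3 -m jog '[[[0,0,0],[0,0,0],1]]' >/dev/null; python3 f.py
```

```text
x-dir 0.152 peg angle 1.596 (nut -0.203) lateral 4.7  F along n 12.13 side -0.58 tangential 12.10 [496.5  44.4  88.8]
x-dir 0.152 peg angle 1.596 (nut -0.204) lateral 4.7  F along n 11.85 side -0.48 tangential 11.81 [496.5  44.4  88.8]
x-dir 0.152 peg angle 1.596 (nut -0.203) lateral 4.7  F along n 12.20 side 0.16 tangential 12.08 [496.5  44.4  88.8]
x-dir 0.152 peg angle 1.593 (nut -0.207) lateral 4.7  F along n 12.35 side -0.79 tangential 12.35 [496.8  44.4  88.8]
x-dir 0.152 peg angle 1.593 (nut -0.207) lateral 4.7  F along n 13.48 side -0.45 tangential 13.42 [496.8  44.4  88.8]
x-dir 0.152 peg angle 1.593 (nut -0.207) lateral 4.8  F along n 12.03 side 0.21 tangential 11.90 [496.8  44.4  88.8]
```

```bash

python3 -m jog '[[[0.005,0.001,0],[0,0,0],1],[[0.005,0.001,0],[0,0,0],1]]' >/dev/null; python3 f.py
python3 -m jog '[[[0,0,0],[0,0,0],1]]' >/dev/null; python3 f.py
python3 -m jog '[[[-0.08,-0.01,0],[0,0,0],1],[[-0.2,-0.03,0],[0,0,0],1],[[-0.2,-0.03,0],[0,0,0],1],[[-0.2,-0.03,0.4],[0,0,0],1],[[-0.2,-0.03,0.85],[0,0,0],1]]' >/dev/null; python3 f.py
python3 -m jog '[[[0.3,-0.12,0.35],[0,0,0],1],[[0.6,-0.25,0.35],[0,0,0],1],[[0.9,-0.4,0.35],[0,0,0],1]]' >/dev/null
python3 -m jog '[[[0.2,-0.1,0],[0,0,0],1],[[0.2,-0.1,0],[0,0,0],1],[[0.2,-0.1,0],[0,0,0],1]]' >/dev/null
python3 - <<'E'
from h import *
import pickle
w=get_image("wrist");pickle.dump(w,open("w5.pkl","wb"));save(w,"w5.png",(140,70,420,280),2.8)
s=read_state();print(s["position"],-np.array(w["R"]).T@w["t"],s["contact_force"],s["clock"])
E
```

```text
x-dir 0.152 peg angle 1.589 (nut -0.211) lateral 4.7  F along n 11.43 side -0.53 tangential 11.40 [497.1  44.4  88.8]
x-dir 0.152 peg angle 1.589 (nut -0.211) lateral 4.8  F along n 12.50 side -0.04 tangential 12.40 [497.1  44.4  88.8]
x-dir 0.154 peg angle 1.784 (nut -0.015) lateral 3.9  F along n -1.84 side -0.28 tangential -1.86 [482.4  43.4 174.2]
[592.6276458   -6.185953   209.04179294] [514.63885463 -18.56452422 351.48530789] [ 0.23110291  0.17662637 -0.06165884] 16.75
```

View pics/w5.png

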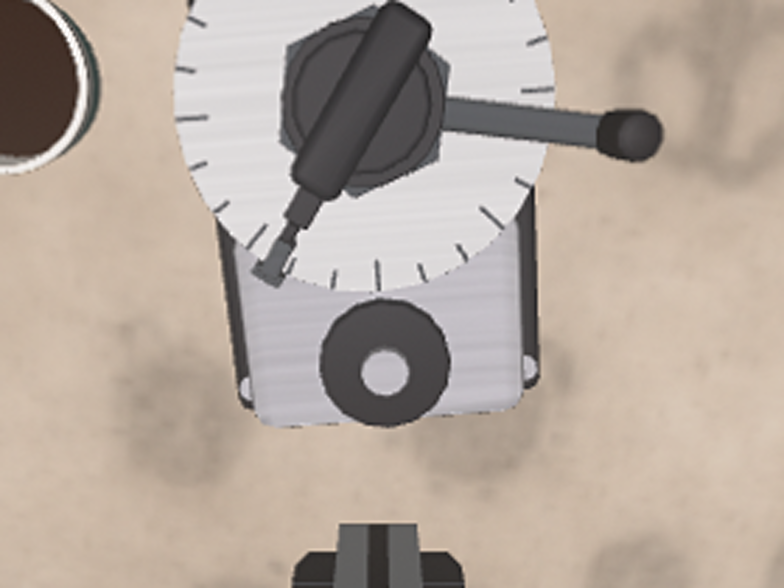

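The pointer at (298,215) still lines up with the tab at (270,265). The last steady readings at the peg were about 12.4 N, and the arm is clear of everything.

```bash
python3 -c "
from bench import job_done;print(job_done())"
```

```text
the job is handed in; nothing more can be done
None
```

I loosened the nut, turned the pointer to line up with the tab, and tightened the nut again with about 12.4 N at the peg. The last picture, taken with the arm clear, shows the pointer still on the tab. The job is handed in at about 17 s of robot time; no verdict came back.

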